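Uncover the wheel crate and fill its empty cell

ROBOT

A 7-joint arm with a two-finger parallel gripper is mounted at the origin on the work surface. World frame = base frame: x ahead of the robot, y to its left, z up, the work surface at z = 0. Lengths are in m, angles in rad, forces in N, time in s.
With the tool pointing down it reaches from about 0.35 to 0.9 m from the base axis. Payload 8.1 kg.
Tool frame: the origin (TCP) lies on the centre line of the jaws, within the pads' length; the fingertips stand 17 mm ahead of it and the grasp point (between the pads) lies 2 mm behind it; z points along the fingers, y is the direction in which the jaws open and shut (so a half turn about z gives the same grasp; the last joint's range is limited). The gripper opens to 92 mm and grips with 3 to 60 N. Pads are 19 mm wide; open, the fingers measure 130 mm over their backs; the gripper's body (75 mm by 190 mm) begins 47 mm behind the grasp point.
Start: joints at [1.188, 0.434, 0.025, 1.573, -0.012, 1.134, -0.075], TCP at [0.173, -0.601, 0.244] pointing down, gripper open.
Joint ranges: [-2.62, 2.62], [-0.44, 2.09], [-1.27, 1.32], [0.08, 2.57], [-1.32, 4.46], [0.12, 2], [-2.74, 2.74]. Speed limits (rad/s): [2.22, 2.22, 3.01, 3.01, 3.14, 3.14, 3.14].

INTERFACE

Orientations are given as a rotation vector (axis times angle).
In Python, from cell import arm gives the robot as it stands.
- The arm moves only by the shell command python3 -m creep 'ROWS' [FORCE]. ROWS is JSON, a list that holds one entry, the list of rows, each a list of 7 numbers: the shift along the world's x, y, z in cm, then the turn, a rotation vector about the world's x, y, z in degrees, then the opening, from -1 (shut) to 1 (fully open), so that 0 is half open. In form: [[[tx, ty, tz, ax, ay, az, jaw], ...]]. A call has 1 to 5 rows; each row is the pose to reach, as a shift and turn from the pose commanded when the call began; what a row does not reach only later rows make up. A row lasts 1/10 s, in which the tool goes at most 50 mm and 8.59 degrees, less where a joint would pass 70% of its speed; a pose out of reach is approached as far as the arm can. A call with a gripper value outside its range is refused whole. The fingers move at their own pace and stop on an object; FORCE is the grip in N (left out, the last holds). Time passes only in rows, so rows that repeat a pose let the fingers close. It gives the time, the measured TCP pose, the force and the opening at its end, in the units of the state.
- arm.observe(): the state, without advancing time (a new reading comes with each control period).
- arm.get_image(name): name is "scene" or "side" or "wrist"; returns the picture (480x640x3 uint8, red, green, blue); there is no depth.
- arm.camera_model(name): a dict with "vfov" (degrees; the focal length in pixels is half the picture's height over the tangent of half this angle, whatever the lens; pixels are square), "cx", "cy" (the principal point, pixels), "cam_to_world" (4x4, takes a point from camera to world coordinates); the wrist camera has in their place "T_tool_cam" (4x4, takes a point from camera to tool coordinates, whose origin is the TCP and whose axes are the flange's). Camera axes: x right, y down, z forward; pixel columns grow to the right and rows downward; lengths in m; the calibration is good to about 2 mm. The wrist camera is an equidistant fisheye: a pixel r from the principal point sees the ray r / f radians off the axis. A picture is of the moment at which its call begins: read the wrist's pose just before it. camera_model takes no time and is no camera call.
- arm.sign_off(): hands the job in, once; it reports no verdict.
The state is a dict: "clock": time; "joints": joint angles; "dq": joint speeds; "joint_efforts": joint torques, N m; "position": TCP position; "ee_rot": TCP orientation; "force": force on the tool from outside, world axes, zero at the start; "ft_torque": the same for the moment, N m; "width": opening from 0.0 (shut) to 1.0 (fully open).
Only numpy, scipy, OpenCV 4.12 (cv2) and the standard library are available. Lean on these libraries where they do the work, as an engineer would, in place of code of your own. Each camera call takes 0.05 s, during which the arm holds its last target.

TASK

One of the four cells in the covered wheel crate is empty. Lift the cover off by its blue knob and set it down, upright, directly on the clear table to the robot's right of the crate. Then pick up the loose small pale wheel by its dowel and lower it, dowel up, to the bottom of the empty cell before letting go.

Things in the scene. Friction and masses are not known exactly. Their poses are not given: they have to be found in the camera images.
- crate: Fixed brown crate, 2 x 2 open square cells. Base board 190 x 190 x 10 mm on the table; 6 mm walls on it, outside 150 x 150, rise to 40 mm above the table. Cells 66 mm square, centres at +-36 mm in x and y, floors 10 mm above the table. Three hold wheels like the loose one, stuck fast, dowel tops 70 mm above the table. Origin: underside centre, on the table; x, y along the walls, z up.
- cover: Loose plywood box cover, open below, black tape band, 172 x 172 x 76 mm, 0.3 kg, over all cells; stands on the base board (10 mm up), 6 mm play round the walls; lift 70 mm to clear the dowels. Round blue knob upright in the middle of its top, diameter 26, 76 to 122 mm above the origin. Origin: centre of the lower edges; z up. Clear table for it: x 0.39 to 0.65, y -0.43 to -0.17 m (right).
- wheel: Loose small pale wooden wheel lying flat on the table, left of the crate: disc 50 mm in diameter, 16 thick, upright dowel on its axis 12 mm in diameter, black tip, top 60 mm above the underside; 35 g. Origin: underside centre, z up along the dowel. A dark wheel near it, 74 mm, yellow tip, is a bystander too big for the cells.
- card: Flat square yellow card, 58 x 58 x 2 mm, fixed in the middle of the floor of the one empty cell (which one varies), hidden until the cover is off; the wheel is to stand on it. Origin: centre of its underside, 10 mm above the table; z up.
Things that resemble listed ones, but are neither listed nor needed, are in the scene too. What is shaped like the wheel but red is not meant. What is shaped like the cover but purple is not meant.

How it is judged:
On the way, in this order (a step that is already met when the one before it is completed fails the run):
1. the cover is brought down, upright and still held, to within 20 mm of the table, clear of the crate (horizontal distance between cover and crate above 0.17 m and angle between cover's own z axis and vertical below 0.17 rad and height (world z) of cover below 0.02 m and contact force between the fingers and cover above 0.3 N), for 0.05 s.
2. the wheel, still held, is lowered to within 15 mm of the bottom of the empty cell (horizontal distance between wheel and card below 0.015 m and z of wheel in the frame of card below 0.017 m and angle between wheel's own z axis and vertical below 0.17 rad and contact force between the fingers and wheel above 0.3 N), for 0.05 s.
At the end, for the whole second after the job is handed in: Cover upright (10 degrees), still, on the table (edges within 4 mm of it), its centre over 170 mm from the crate's; small pale wheel still, dowel up (10 degrees), on the card in the empty cell, within 15 mm of the card's centre and 4 mm of its top; both released (horizontal distance between cover and crate above 0.17 m and angle between each of cover, wheel's own z axis and vertical below 0.17 rad and height (world z) of cover below 0.004 m and linear speed of each of cover, wheel below 0.02 m/s and horizontal distance between wheel and card below 0.015 m and z of wheel in the frame of card below 0.006 m and contact force between the fingers and cover below 0.1 N and contact force between the fingers and wheel below 0.1 N); the robot touches nothing.
It also fails if it takes over 70 s, if anything falls off the work surface, if the arm or the gripper's body presses on something with over 40 N, if the wrist force passes 120 N, or if a joint passes its speed limit or range.

## Working session

There is one attempt and no reset: what is moved stays moved. The work goes in short steps, Python scripts to look and compute and a shell command to move; the robot and the scene stay as the last step left them, time stands still between calls to the robot, and variables do not carry over. Pictures are saved under pics/ and viewed, and the job is handed in when it is done.

```bash
ls; mkdir -p pics
python3 - <<'E'
from cell import arm
import cv2
print(arm.observe())
for n in ["scene","side","wrist"]:
    m=arm.camera_model(n); print(n,m)
    cv2.imwrite(f"pics/{n}0.png",arm.get_image(n)[:,:,::-1])
E
```

```text
pics
{'clock': 0.0, 'joints': array([ 1.18840026,  0.43522315,  0.02500686,  1.57408291, -0.01157871,
        1.13396598, -0.07512253]), 'dq': array([-0.00123146, -0.00223883,  0.00280282, -0.00046822, -0.0006601 ,
        0.00094725,  0.00044186]), 'joint_efforts': array([-3.36388496e-05, -6.67857170e+01,  9.85292494e-01, -3.14460218e+01,
       -6.04825420e-02,  4.31203446e-02,  1.81557480e-04]), 'position': array([ 0.17239446, -0.60026943,  0.24295072]), 'ee_rot': array([-3.10945334e+00, -4.37686108e-01,  6.03330167e-04]), 'force': array([-0.86406704, -0.5005559 ,  0.16412992]), 'ft_torque': array([ 0.03764053, -0.02975609,  0.02245878]), 'width': 1.001814863038095}
scene {'vfov': 53.052020009199914, 'cx': 318.84405530247557, 'cy': 242.73513979011472, 'cam_to_world': array([[ 0.88652551,  0.35623183, -0.29524803,  0.72795016],
       [ 0.46263842, -0.69102888,  0.55537806, -0.45366312],
       [-0.00618157, -0.6289499 , -0.77742126,  0.74927158],
       [ 0.        ,  0.        ,  0.        ,  1.        ]])}
side {'vfov': 47.661279590572335, 'cx': 322.79795780350986, 'cy': 241.68702280700228, 'cam_to_world': array([[-0.93988275, -0.24211929,  0.24082912,  0.17213476],
       [-0.34149584,  0.66843549, -0.66073791,  0.78601412],
       [-0.00100134, -0.70325831, -0.71093372,  0.81784747],
       [ 0.        ,  0.        ,  0.        ,  1.        ]])}
wrist {'vfov': 65.70646984690485, 'cx': 314.28941695037605, 'cy': 245.95387443624307, 'T_tool_cam': array([[ 7.46992568e-04, -9.65149279e-01, -2.61698895e-01,
         7.07487760e-02],
       [ 9.99999454e-01,  5.29800188e-04,  9.00484850e-04,
        -4.04929274e-05],
       [-7.30454179e-04, -2.61699425e-01,  9.65149148e-01,
        -1.40105917e-01],
       [ 0.00000000e+00,  0.00000000e+00,  0.00000000e+00,
         1.00000000e+00]])}
```

View pics/scene0.png

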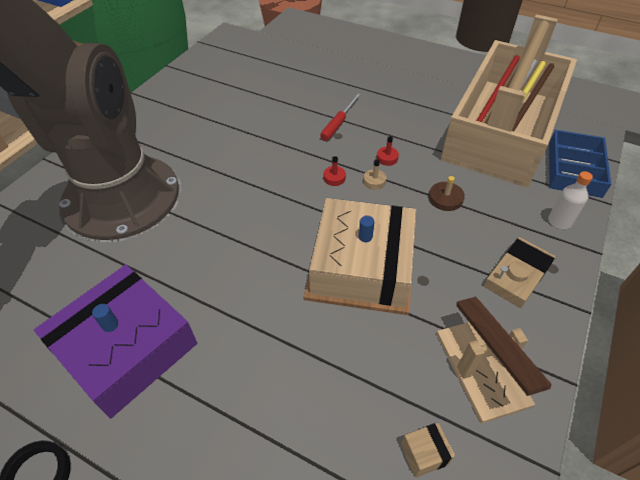

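View pics/side0.png

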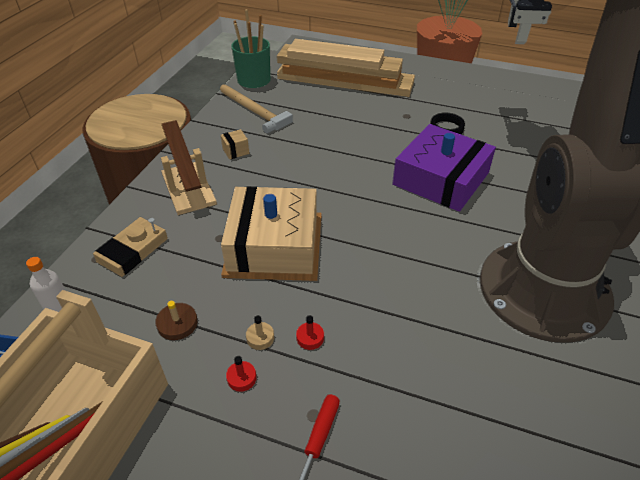

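View pics/wrist0.png

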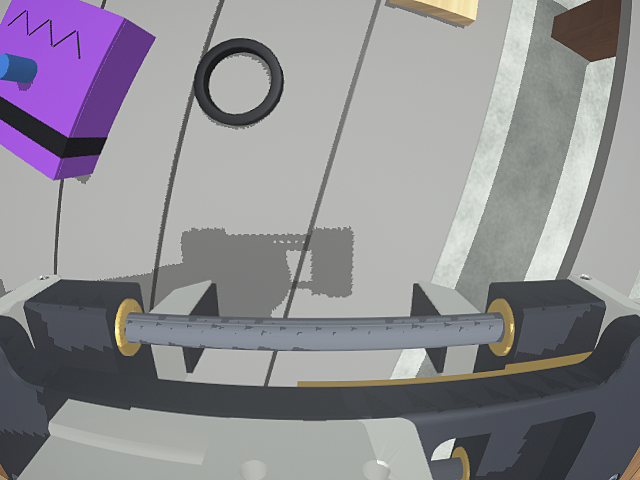

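Scene shows these candidates. Covers: plywood with band (362,250) is the wanted one; purple (115,335) and a small plywood cube (427,448) are lookalikes. Wheels: small pale with black tip (375,178) is the wanted one; red (335,175) and (388,155), and dark with yellow tip (447,195), are not. In the side view the cover is at (270,230) and the pale wheel at (260,333). Next I'll check crops and measure.

```bash
cat > h.py <<'E'
import numpy as np, cv2
from cell import arm
from scipy.spatial.transform import Rotation as R
def ray(n,u,v):
    m=arm.camera_model(n); f=240/np.tan(np.radians(m["vfov"])/2)
    T=m["cam_to_world"]; d=T[:3,:3]@np.array([(u-m["cx"])/f,(v-m["cy"])/f,1]); return T[:3,3],d/np.linalg.norm(d)
def wray(pos,rv,u,v):
    m=arm.camera_model("wrist"); f=240/np.tan(np.radians(m["vfov"])/2)
    a=np.array([u-m["cx"],v-m["cy"]]); r=np.hypot(*a); th=r/f
    d=np.r_[a/r*np.sin(th),np.cos(th)] if r>0 else np.array([0,0,1.])
    Rt=R.from_rotvec(rv).as_matrix(); T=m["T_tool_cam"]
    return Rt@T[:3,3]+pos, Rt@T[:3,:3]@d
def plane(r,z): o,d=r; return o+d*(z-o[2])/d[2]
def tri(*rs):
    A=sum(np.eye(3)-np.outer(d,d) for o,d in rs); b=sum((np.eye(3)-np.outer(d,d))@o for o,d in rs)
    return np.linalg.solve(A,b)
E
python3 - <<'E'
import cv2
a=cv2.imread('pics/scene0.png')[120:320,290:490]; b=cv2.imread('pics/side0.png')[170:370,150:350]
cv2.imwrite('pics/c1.png',cv2.hconcat([cv2.resize(x,(400,400),interpolation=cv2.INTER_CUBIC) for x in(a,b)]))
E
```

```text
(no output)
```

View pics/c1.png

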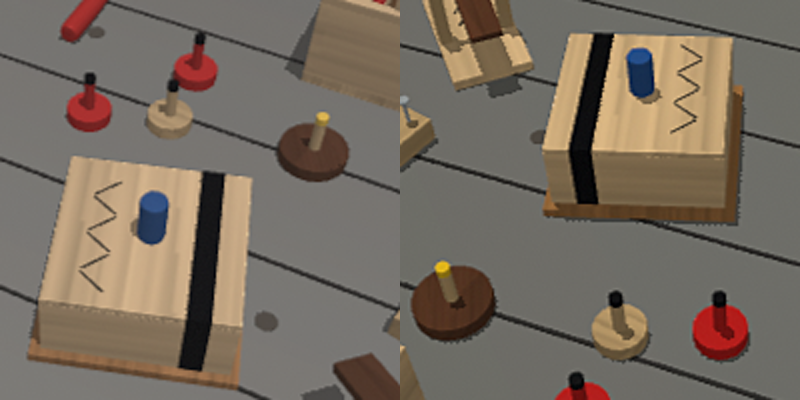

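Crop confirms the plywood cover with a blue knob (scene (366,229), side (270,206)) and the small pale wheel with a black tip (scene tip (376,163), side tip (258,320)).

Run:
```python
from h import *
S=cv2.imread('pics/scene0.png');D=cv2.imread('pics/side0.png')
def comp(img,roi,f):
    x0,y0,x1,y1=roi; h=cv2.cvtColor(img[y0:y1,x0:x1],cv2.COLOR_BGR2HSV)
    m=f(h).astype(np.uint8); n,l,st,c=cv2.connectedComponentsWithStats(m); k=1+np.argmax(st[1:,4]); print(st[k]); return c[k]+[x0,y0]
blue=lambda h:(h[...,0]>100)&(h[...,0]<125)&(h[...,1]>120)
a=comp(S,(340,200,390,255),blue);b=comp(D,(255,185,285,225),blue)
print(a,b,'knob',tri(ray('scene',*a),ray('side',*b)),plane(ray('scene',*a),.109),plane(ray('side',*b),.109))
blk=lambda h:(h[...,2]<50)
a=comp(S,(368,155,383,172),blk);b=comp(D,(250,312,268,330),blk)
print(a,b,'tip',tri(ray('scene',*a),ray('side',*b)),plane(ray('scene',*a),.055),plane(ray('side',*b),.055))
wood=lambda h:(h[...,0]>8)&(h[...,0]<25)&(h[...,1]>70)&(h[...,2]>90)
for n,cs in dict(scene=[(326,198.5),(416,209),(410,283),(310,272.5)],side=[(233.5,187),(316.5,189),(313.5,246),(221.5,245)]).items():
    P=np.array([plane(ray(n,*c),.086)[:2] for c in cs]); print(P.round(3).tolist(),P.mean(0))
    e=np.roll(P,-1,0)-P; print(np.hypot(*e.T).round(3),(np.degrees(np.arctan2(e[:,1],e[:,0]))%90).round(1))
s=arm.observe(); print(R.from_rotvec(s['ee_rot']).as_matrix().round(3), s['clock'])
```

```text
[ 19  16  15  26 305]
[  9   9  13  25 259]
[365.99016393 228.47213115] [270.06949807 205.90733591] knob [0.54333347 0.06988874 0.10923114] [0.54339219 0.07014257 0.109     ] [0.54332137 0.06960796 0.109     ]
[ 6  5  5  6 28]
[ 4  4  8  8 46]
[376.14285714 162.5       ] [257.5        319.47826087] tip [0.47159731 0.29396448 0.05592321] [0.47110977 0.29487494 0.055     ] [0.47211883 0.29342512 0.055     ]
[[0.438, 0.123], [0.601, 0.176], [0.65, 0.013], [0.493, -0.044]] [0.54532556 0.06710249]
[0.171 0.17  0.168 0.176] [18.  17.  20.  18.2]
[[0.652, 0.018], [0.485, -0.036], [0.433, 0.123], [0.596, 0.179]] [0.54164057 0.07090984]
[0.175 0.167 0.173 0.171] [17.8 18.5 19.  19. ]
[[ 0.961  0.276 -0.   ]
 [ 0.276 -0.961  0.001]
 [-0.    -0.001 -1.   ]] 0.15
```

Cover is at (0.543, 0.070) with yaw about 18°, and the wheel at about (0.472, 0.294). First I move above the knob, going up a little on the way.

```bash
python3 -m creep '[[[1,2,0.5,0,0,0,1],[3,6,1,0,0,0,1],[5.5,10,1,0,0,0,1],[8,14,1,0,0,0,1],[10,18,1,0,0,0,1]]]'; python3 -m creep '[[[2,4,0,0,0,0,1],[4.5,8,0,0,0,0,1],[7,12,0,0,0,0,1],[9.5,16.5,0,0,0,0,1],[12,21,0,0,0,0,1]]]'
```

```text
clock: 0.65
position: [0.2737, -0.4188, 0.2537]
ee_rot: [3.111, 0.439, 0.0]
force: [1.6, 0.0, 0.2]
width: 0.998
clock: 1.15
position: [0.3916, -0.2115, 0.2538]
ee_rot: [3.111, 0.437, 0.0]
force: [0.7, -1.3, 0.4]
width: 0.999
```

```bash
python3 -m creep '[[[2,4,0,0,0,0,1],[4.5,8,0,0,0,0,1],[6.5,12,0,0,0,0,1],[8.5,16,0,0,0,0,1],[10.5,20,0,0,0,0,1]]]'; python3 -m creep '[[[2,4,0,0,0,0,1],[4,7,0,0,0,0,1],[4.5,8.1,0,0,0,0,1],[4.5,8.1,0,0,0,0,1]]]'
python3 - <<'E'
from h import *
s=arm.observe();print(s['position'],s['ee_rot'],s['joints'].round(2))
w=arm.get_image('wrist')[:,:,::-1];cv2.imwrite('pics/w1.png',w)
h=cv2.cvtColor(w.copy(),cv2.COLOR_BGR2HSV);m=((h[...,0]>100)&(h[...,0]<125)&(h[...,1]>120)).astype(np.uint8)
n,l,st,c=cv2.connectedComponentsWithStats(m)
for k in range(1,n):
  if st[k,4]>150: print(st[k],c[k],plane(wray(s['position'],s['ee_rot'],*c[k]),.115))
E
```

```text
clock: 1.65
position: [0.4966, -0.0117, 0.2537]
ee_rot: [3.111, 0.437, -0.0]
force: [0.7, -0.8, 0.9]
width: 0.998
clock: 2.05
position: [0.5412, 0.0695, 0.2533]
ee_rot: [-3.109, -0.443, 0.001]
force: [-0.4, -0.7, 0.4]
width: 1.0
[0.54122179 0.06946433 0.25330754] [-3.10946326e+00 -4.42527412e-01  9.97104440e-04] [ 0.09  0.33 -0.41  1.73  0.15  1.11 -1.66]
[300 225  33  21 480] [317.07291667 236.28333333] [0.5446432  0.06812761 0.115     ]
```

View pics/w1.png

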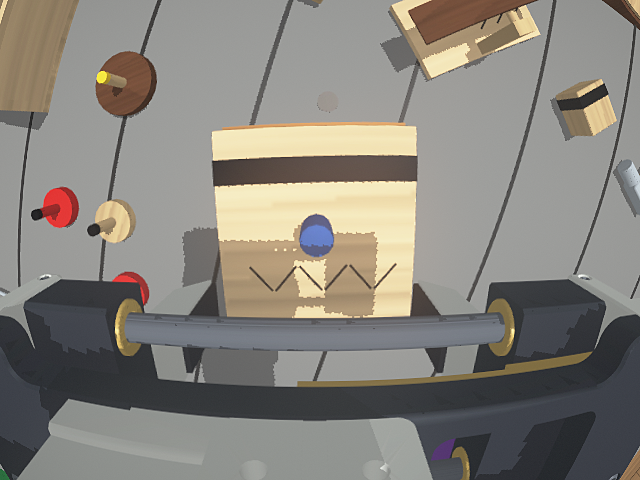

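Wrist view: the knob is at (317,235), centred between the jaws, and the cover's edges are parallel to the jaws. Now I descend and grip.

```bash
python3 -m creep '[[[0.2,0,-3,0,0,0,1],[0.2,0,-7,0,0,0,1],[0.2,0,-11,0,0,0,1],[0.2,0,-13.3,0,0,0,1],[0.2,0,-14,0,0,0,1]]]' 30; python3 -m creep '[[[0,0,0,0,0,0,-0.5],[0,0,0,0,0,0,-0.7],[0,0,0,0,0,0,-0.8],[0,0,0,0,0,0,-0.8],[0,0,0,0,0,0,-0.8]]]' 30
```

```text
clock: 2.6
position: [0.5409, 0.0648, 0.1114]
ee_rot: [3.11, 0.434, -0.008]
force: [-0.8, 0.1, 0.4]
width: 1.0
clock: 3.1
position: [0.5435, 0.0677, 0.1145]
ee_rot: [3.111, 0.438, 0.002]
force: [0.4, 0.1, 0.9]
width: 0.616
```

```bash
python3 -m creep '[[[0,0,0,0,0,0,-0.8],[0,0,0,0,0,0,-0.8],[0,0,0,0,0,0,-0.8],[0,0,0,0,0,0,-0.8],[0,0,0,0,0,0,-0.8]]]'; python3 -m creep '[[[0,0,0,0,0,0,-0.8],[0,0,0,0,0,0,-0.8],[0,0,0,0,0,0,-0.8]]]'
```

```text
clock: 3.6
position: [0.5431, 0.0678, 0.1137]
ee_rot: [-3.111, -0.438, 0.0]
force: [-0.2, 0.2, 0.0]
width: 0.278
clock: 3.9
position: [0.5431, 0.0678, 0.1137]
ee_rot: [-3.111, -0.438, 0.0]
force: [-0.8, 1.7, 0.1]
width: 0.277
```

Width 25.5 mm, so the knob is gripped. Lifting.

```bash
python3 -m creep '[[[0,0,0.5,0,0,0,-0.8],[0,0,1.5,0,0,0,-0.8],[0,0,3,0,0,0,-0.8],[0,0,5,0,0,0,-0.8],[0,0,7,0,0,0,-0.8]]]'; python3 -m creep '[[[0,0,2,0,0,0,-0.8],[0,0,4,0,0,0,-0.8],[0,0,5,0,0,0,-0.8],[0,0,5,0,0,0,-0.8]]]'
python3 - <<'E'
from h import *
cv2.imwrite('pics/s2.png',arm.get_image('side')[:,:,::-1])
E
```

```text
clock: 4.4
position: [0.543, 0.0676, 0.185]
ee_rot: [3.111, 0.438, -0.0]
force: [-0.2, -0.8, -2.5]
width: 0.278
clock: 4.8
position: [0.5439, 0.0679, 0.2354]
ee_rot: [3.111, 0.438, 0.005]
force: [-0.8, 0.5, -3.4]
width: 0.277
```

View pics/s2.png

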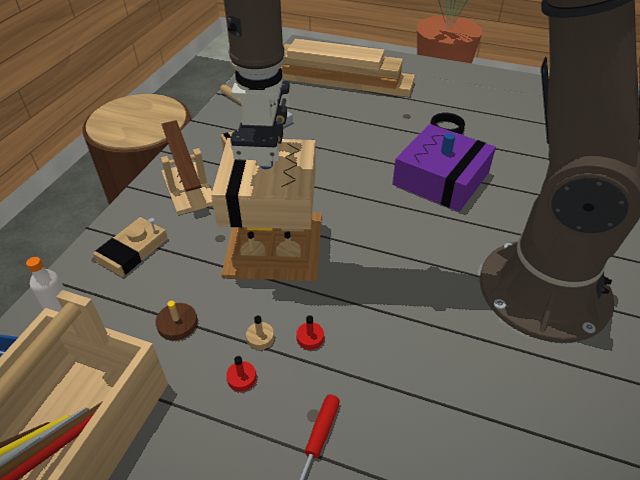

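Cover is held level, and the crate below shows pale wheels at (252,247) and (288,245). Moving to the right.

```bash
python3 -m creep '[[[0,-1,0,0,0,0,-0.8],[0,-3,0,0,0,0,-0.8],[-0.5,-6,0,0,0,0,-0.8],[-0.8,-9,0,0,0,0,-0.8],[-1,-12.5,0,0,0,0,-0.8]]]';python3 -m creep '[[[-0.2,-3.5,0,0,0,0,-0.8],[-0.5,-7,0,0,0,0,-0.8],[-0.8,-10.5,0,0,0,0,-0.8],[-1,-14,0,0,0,0,-0.8],[-1,-17.5,0,0,0,0,-0.8]]]';python3 -m creep '[[[-0.3,-3,0,0,0,0,-0.8],[-0.5,-5.5,0,0,0,0,-0.8],[-0.5,-7,0,0,0,0,-0.8],[-0.5,-7,0,0,0,0,-0.8]]]'
python3 - <<'E'
from h import *
cv2.imwrite('pics/s3.png',arm.get_image('scene')[:,:,::-1])
E
```

```text
clock: 5.35
position: [0.5321, -0.0586, 0.2326]
ee_rot: [-3.11, -0.439, 0.003]
force: [1.0, -0.5, -2.1]
width: 0.277
clock: 5.85
position: [0.5216, -0.2345, 0.2325]
ee_rot: [-3.11, -0.437, 0.004]
force: [1.5, 0.5, -2.2]
width: 0.278
clock: 6.25
position: [0.5169, -0.305, 0.2325]
ee_rot: [3.112, 0.432, -0.003]
force: [-0.1, -0.2, -2.0]
width: 0.277
```

View pics/s3.png

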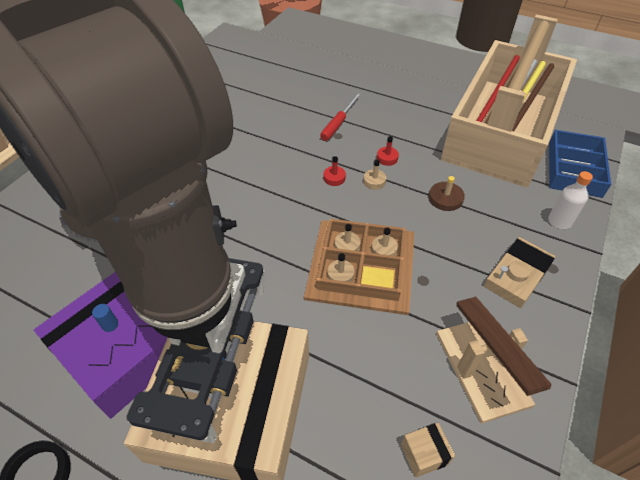

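The empty cell with its yellow card is at (379,276). I'll check clearance to the purple cover at the set-down spot, and locate the card.

Run:
```python
from h import *
for p in [(197,342),(110,417),(182,316)]: print(plane(ray('scene',*p),0.0 if p[1]>330 else .076))
P=[plane(ray('side',*p),0)[:2] for p in [(458,208),(394,178)]];print(P)
c,a=np.array([.517,-.305]),np.radians(18.4)
print([(c+R.from_euler('z',a).as_matrix()[:2,:2]@np.array(k)*.086).round(3) for k in [(1,1),(1,-1),(-1,-1),(-1,1)]])
S=cv2.imread('pics/s3.png');h=cv2.cvtColor(S,cv2.COLOR_BGR2HSV)[255:300,345:410]
m=((h[...,0]>22)&(h[...,0]<34)&(h[...,1]>150)).astype(np.uint8);M=cv2.moments(m,True);u=(M['m10']/M['m00']+345,M['m01']/M['m00']+255);print(u,M['m00'],plane(ray('scene',*u),.012))
a=np.radians(18.2);Rz=R.from_euler('z',a).as_matrix()
for k in[(1,1),(1,-1),(-1,-1),(-1,1)]: print(k,np.array([.5433,.0699,0])+Rz@np.array([k[0]*.036,k[1]*.036,0]))
cs=[plane(ray('scene',*p),.01)[:2] for p in [(320,219),(415,229),(410,309),(305,297)]];print(cs,np.mean(cs,0))
```

```text
[ 0.35868553 -0.20921874  0.        ]
[ 0.31605859 -0.37596382  0.        ]
[ 0.34687085 -0.2076751   0.076     ]
[array([ 0.19905611, -0.1783146 ]), array([ 0.36213883, -0.23374134])]
[array([ 0.571, -0.196]), array([ 0.626, -0.359]), array([ 0.463, -0.414]), array([ 0.408, -0.251])]
(380.4276094276094, 277.3030303030303) 297.0 [0.5881921  0.05217589 0.012     ]
(1, 1) [0.56625494 0.11534305 0.        ]
(1, -1) [0.58874305 0.04694506 0.        ]
(-1, -1) [0.52034506 0.02445695 0.        ]
(-1, 1) [0.49785695 0.09285494 0.        ]
[array([0.42021105, 0.13130754]), array([0.60342459, 0.19517605]), array([0.66123888, 0.01441041]), array([ 0.48341986, -0.0492042 ])] [0.5420736  0.07292245]
```

Clearance is fine. The TCP should read 0.104 with the cover on the table; lowering.

```bash
python3 -m creep '[[[0,0,-2,0,0,0,-0.8],[0,0,-5,0,0,0,-0.8],[0,0,-8,0,0,0,-0.8],[0,0,-10,0,0,0,-0.8],[0,0,-11.3,0,0,0,-0.8]]]';python3 -m creep '[[[0,0,-0.3,0,0,0,-0.8],[0,0,-0.6,0,0,0,-0.8],[0,0,-0.9,0,0,0,-0.8],[0,0,-1.2,0,0,0,-0.8],[0,0,-1.2,0,0,0,-0.8]]]'
```

```text
clock: 6.8
position: [0.5179, -0.2998, 0.119]
ee_rot: [-3.108, -0.442, 0.002]
force: [0.2, 0.1, -3.0]
width: 0.281
clock: 7.3
position: [0.5182, -0.3024, 0.1089]
ee_rot: [3.111, 0.438, 0.0]
force: [-0.1, 0.2, -1.4]
width: 0.282
```

```bash
python3 -m creep '[[[0,0,-0.2,0,0,0,-0.8],[0,0,-0.3,0,0,0,-0.8],[0,0,-0.3,0,0,0,-0.8]]]';python3 -m creep '[[[0,0,-0.1,0,0,0,-0.8],[0,0,-0.2,0,0,0,-0.8],[0,0,-0.2,0,0,0,-0.8]]]'
python3 - <<'E'
from h import *
print(arm.observe()['force'])
cv2.imwrite('pics/s4.png',arm.get_image('side')[:,:,::-1][60:300,240:560].repeat(2,0).repeat(2,1))
E
```

```text
clock: 7.6
position: [0.5181, -0.3023, 0.1057]
ee_rot: [-3.111, -0.438, 0.0]
force: [-0.0, -0.0, -2.2]
width: 0.281
clock: 7.9
position: [0.5182, -0.3023, 0.1038]
ee_rot: [3.111, 0.438, 0.0]
force: [-0.2, -0.1, -2.2]
width: 0.279
[-0.20448721 -0.10698925 -2.19615619]
```

View pics/s4.png

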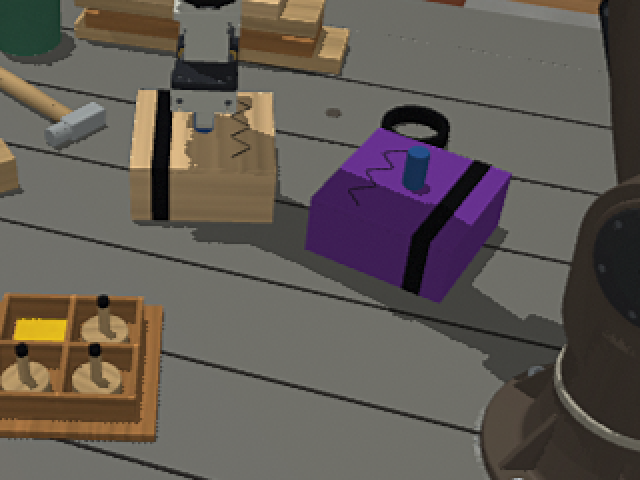

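Cover is upright and almost on the table; the force still shows most of its weight. Continuing in 1 mm steps.

```bash
python3 -m creep '[[[0,0,-0.1,0,0,0,-0.8],[0,0,-0.1,0,0,0,-0.8]]]';python3 -m creep '[[[0,0,-0.1,0,0,0,-0.8],[0,0,-0.1,0,0,0,-0.8]]]'
```

```text
clock: 8.15
position: [0.5182, -0.3023, 0.1037]
ee_rot: [3.11, 0.438, 0.0]
force: [-3.3, 0.7, 8.1]
width: 0.278
clock: 8.35
position: [0.5182, -0.3023, 0.1036]
ee_rot: [3.11, 0.438, 0.001]
force: [-7.6, 2.5, 16.8]
width: 0.277
```

It's on the table. I ease off 2 mm, open, and rise.

```bash
python3 -m creep '[[[0,0,0.2,0,0,0,-0.8],[0,0,0.2,0,0,0,-0.3],[0,0,0.2,0,0,0,0],[0,0,0.2,0,0,0,0.2],[0,0,0.2,0,0,0,0.2]]]';python3 -m creep '[[[0,0,0,0,0,0,0.2],[0,0,0,0,0,0,0.2],[0,0,0,0,0,0,0.2]]]'
python3 -m creep '[[[0,0,1,0,0,0,0.2],[0,0,4,0,0,0,0.2],[0,0,8,0,0,0,0.2],[0,0,12,0,0,0,0.2],[0,0,15,0,0,0,0.2]]]'
python3 - <<'E'
from h import *
cv2.imwrite('pics/s5.png',arm.get_image('side')[:,:,::-1])
E
```

```text
clock: 8.85
position: [0.5182, -0.3023, 0.1036]
ee_rot: [-3.111, -0.438, 0.0]
force: [0.1, 0.5, -0.0]
width: 0.558
clock: 9.15
position: [0.5182, -0.3023, 0.1037]
ee_rot: [-3.111, -0.438, 0.0]
force: [0.2, 0.1, -0.1]
width: 0.6
clock: 9.65
position: [0.5187, -0.3023, 0.2573]
ee_rot: [3.109, 0.438, 0.004]
force: [1.0, -0.9, 0.5]
width: 0.601
```

View pics/s5.png

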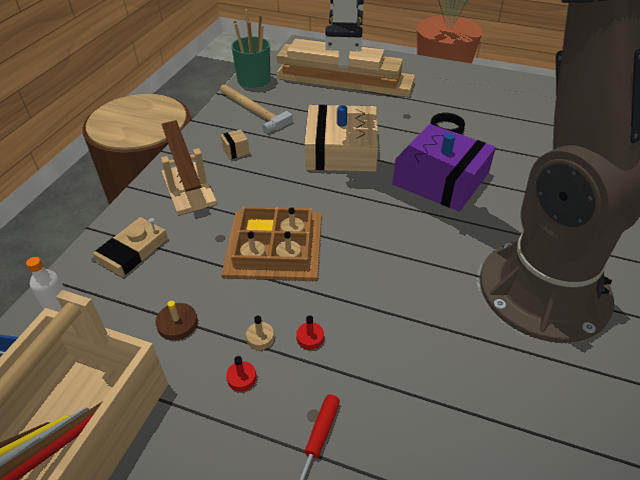

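Cover stands free on the table. Next stop is over the crate, to measure the cell with the wrist camera.

```bash
python3 -m creep '[[[0.2,2,0,0,0,0,0.2],[0.6,6,0,0,0,0,0.2],[1,10.5,0,0,0,0,0.2],[1.4,15,0,0,0,0,0.2],[1.8,19,0,0,0,0,0.2]]]';python3 -m creep '[[[0.4,4,0,0,0,0,0.2],[0.8,8,0,0,0,0,0.2],[1.2,12,0,0,0,0,0.2],[1.5,15,0,0,0,0,0.2],[1.5,16,0,0,0,0,0.2]]]';python3 -m creep '[[[0,0,0,0,0,0,0.2],[0,0,0,0,0,0,0.2]]]'
python3 - <<'E'
from h import *
s=arm.observe();print(s['position'],s['ee_rot'])
w=arm.get_image('wrist')[:,:,::-1];cv2.imwrite('pics/w2.png',w)
def yel(S):
    h=cv2.cvtColor(S.copy(),cv2.COLOR_BGR2HSV);m=((h[...,0]>22)&(h[...,0]<34)&(h[...,1]>150)).astype(np.uint8)
    n,l,st,c=cv2.connectedComponentsWithStats(m);return [(st[k],c[k]) for k in range(1,n) if st[k,4]>100]
for a,c in yel(w): print(a,c,plane(wray(s['position'],s['ee_rot'],*c),.012))
for f,n in [('s3','scene'),('s5','side')]:
  for a,c in yel(cv2.imread(f'pics/{f}.png')): print(n,a,c,plane(ray(n,*c),.012))
E
```

```text
clock: 10.2
position: [0.536, -0.1099, 0.2545]
ee_rot: [-3.111, -0.439, -0.001]
force: [1.2, 0.4, -0.3]
width: 0.598
clock: 10.7
position: [0.551, 0.0521, 0.2544]
ee_rot: [-3.108, -0.446, -0.002]
force: [-0.7, -0.5, 0.3]
width: 0.601
clock: 10.9
position: [0.5511, 0.0461, 0.2538]
ee_rot: [3.11, 0.436, -0.0]
force: [0.1, -0.5, -0.1]
width: 0.603
[0.55113354 0.04612658 0.25381663] [ 3.11011907e+00  4.35882143e-01 -3.26941016e-04]
[ 77  79  13  13 128] [82.7265625 84.9921875] [0.63159611 0.34773859 0.012     ]
[ 298  156   57   57 3085] [326.03047002 184.23241491] [0.58619906 0.04305877 0.012     ]
scene [367 267  27  20 273] [381.83150183 277.25274725] [0.59046841 0.05347946 0.012     ]
side [247 219  26  11 261] [259.75478927 224.11877395] [0.59106353 0.03327988 0.012     ]
side [  0 415  70  42 403] [ 29.32506203 435.98014888] [0.72666422 0.58722006 0.012     ]
```

View pics/w2.png

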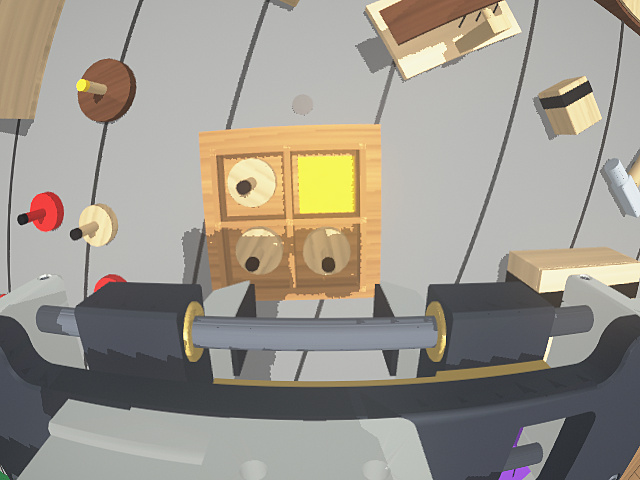

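Card centre is (326,184) in the wrist view, giving (0.586, 0.043). The mean of the scene and side views agrees in y, and the crate is straight in the image. Now on to above the wheel, narrowing the jaws to 37 mm on the way.

```bash
python3 -m creep '[[[-0.7,2,0,0,0,0,-0.2],[-2,6,0,0,0,0,-0.2],[-3.5,10.5,0,0,0,0,-0.2],[-5,15,0,0,0,0,-0.2],[-6.3,19.5,0,0,0,0,-0.2]]]';python3 -m creep '[[[-1.2,4,0,0,0,0,-0.2],[-1.6,5.3,-2,0,0,0,-0.2],[-1.6,5.3,-6,0,0,0,-0.2],[-1.6,5.3,-8,0,0,0,-0.2],[-1.6,5.3,-8,0,0,0,-0.2]]]'
python3 - <<'E'
from h import *
s=arm.observe();print(s['position'],s['ee_rot'])
w=arm.get_image('wrist')[:,:,::-1];cv2.imwrite('pics/w3.png',w)
h=cv2.cvtColor(w.copy(),cv2.COLOR_BGR2HSV);m=((h[...,2]<45)).astype(np.uint8)
n,l,st,c=cv2.connectedComponentsWithStats(m)
for k in range(1,n):
  if 60<st[k,4]<2000 and c[k][1]<300: print(st[k],c[k],plane(wray(s['position'],s['ee_rot'],*c[k]),.056))
E
```

```text
clock: 11.45
position: [0.4882, 0.2422, 0.2539]
ee_rot: [3.111, 0.432, 0.001]
force: [0.9, 0.4, -1.2]
width: 0.401
clock: 11.95
position: [0.4716, 0.2927, 0.1709]
ee_rot: [3.108, 0.434, -0.007]
force: [-0.5, -0.3, 0.5]
width: 0.402
[0.47162793 0.29267786 0.17092655] [ 3.10808342  0.43392157 -0.0073641 ]
```

View pics/w3.png

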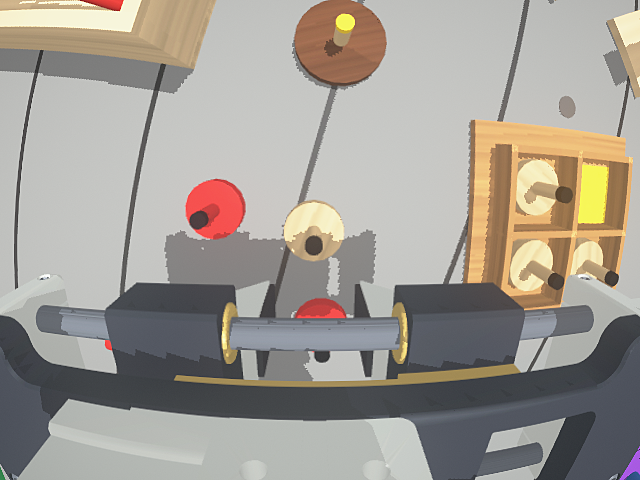

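Pale wheel disc is at (314,230), with the tip at (313,245), between the jaws. The red wheels at (215,208) and (322,315) are clear of the fingers.

Run:
```python
from h import *
w=cv2.imread('pics/w3.png');p,r=[0.47162793,0.29267786,0.17092655],[3.10808342,0.43392157,-0.0073641]
h=cv2.cvtColor(w,cv2.COLOR_BGR2HSV)[225:265,295:335];m=(h[...,2]<60).astype(np.uint8);n,l,st,c=cv2.connectedComponentsWithStats(m);k=1+np.argmax(st[1:,4]);c=c[k]+[295,225];print(st[k],c,plane(wray(p,r,*c),.058))
print(plane(wray(p,r,314,230),.016))
s=arm.observe();print(s['position'])
```

```text
[24 27  1  1  1] [319. 252.] [0.46990876 0.28819775 0.058     ]
[0.4750207  0.29322578 0.016     ]
[0.4723975  0.29371676 0.17290852]
```

Tip threshold missed, but the disc centre (0.475, 0.293) and the stereo tip (0.472, 0.294) agree with the current TCP. Descending and gripping.

```bash
python3 -m creep '[[[0,0,-3,0,0,0,-0.2],[0,0,-7,0,0,0,-0.2],[0,0,-10.5,0,0,0,-0.2],[0,0,-12,0,0,0,-0.2],[0,0,-12.5,0,0,0,-0.2]]]';python3 -m creep '[[[0.1,0,0,0,0,0,-0.2],[0.1,0,0,0,0,0,-0.2]]]'
python3 - <<'E'
from h import *
print(arm.observe()['position'])
w=arm.get_image('side')[:,:,::-1][250:430,180:340];w2=arm.get_image('scene')[:,:,::-1][100:280,300:460]
cv2.imwrite('pics/s6.png',cv2.resize(cv2.hconcat([w,w2]),(800,450)))
E
```

```text
clock: 12.5
position: [0.473, 0.2948, 0.0485]
ee_rot: [3.111, 0.435, -0.0]
force: [0.1, -0.1, 0.2]
width: 0.404
clock: 12.7
position: [0.4746, 0.2962, 0.0504]
ee_rot: [-3.11, -0.436, -0.004]
force: [0.4, 0.6, 1.2]
width: 0.398
[0.47462419 0.29617186 0.05044433]
```

View pics/s6.png

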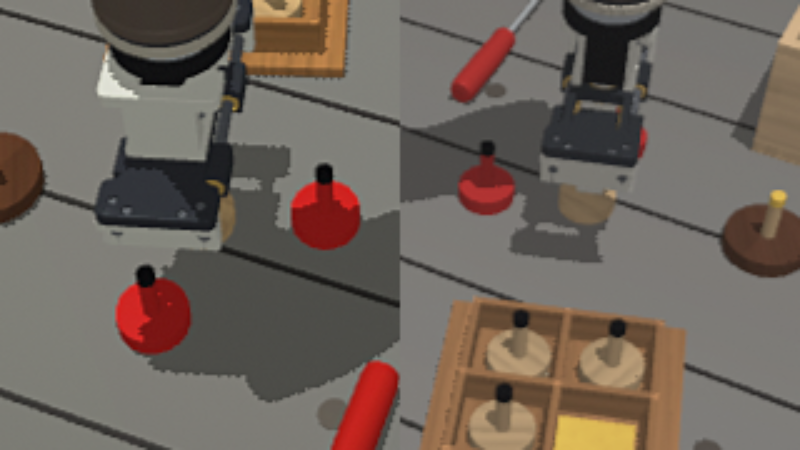

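Jaws straddle the pale wheel. Closing gently.

```bash
python3 -m creep '[[[0,-0.1,-0.2,0,0,0,-0.5],[0,-0.1,-0.2,0,0,0,-0.6],[0,-0.1,-0.2,0,0,0,-0.8],[0,-0.1,-0.2,0,0,0,-0.9],[0,-0.1,-0.2,0,0,0,-0.95]]]' 15;python3 -m creep '[[[0,0,0,0,0,0,-0.95],[0,0,0,0,0,0,-0.95],[0,0,0,0,0,0,-0.95],[0,0,0,0,0,0,-0.95]]]'
```

```text
clock: 13.3
position: [0.4732, 0.2947, 0.0468]
ee_rot: [3.111, 0.438, 0.0]
force: [0.3, 0.3, 2.2]
width: 0.124
clock: 13.7
position: [0.4732, 0.2947, 0.0468]
ee_rot: [3.111, 0.438, 0.0]
force: [-0.5, -1.6, 3.3]
width: 0.125
```

Gripped (11.5 mm). Lifting, then I'll check in the wrist view how the wheel hangs.

```bash
python3 -m creep '[[[0,0,1,0,0,0,-0.95],[0,0,3,0,0,0,-0.95],[0,0,6,0,0,0,-0.95],[0,0,9,0,0,0,-0.95],[0,0,11,0,0,0,-0.95]]]';python3 -m creep '[[[2,-4,1,0,0,0,-0.95],[4,-8,1,0,0,0,-0.95],[6,-12.5,1,0,0,0,-0.95],[8,-16.5,1,0,0,0,-0.95],[9.5,-20.5,1,0,0,0,-0.95]]]';python3 -m creep '[[[1,-3,0,0,0,0,-0.95],[1.8,-4.6,0,0,0,0,-0.95],[1.8,-4.6,0,0,0,0,-0.95],[1.8,-4.6,0,0,0,0,-0.95]]]'
python3 - <<'E'
from h import *
s=arm.observe();print(s['position'],s['ee_rot'])
cv2.imwrite('pics/w4.png',arm.get_image('wrist')[:,:,::-1])
w=arm.get_image('side')[:,:,::-1][130:310,180:340];w2=arm.get_image('scene')[:,:,::-1][150:330,300:460]
cv2.imwrite('pics/s7.png',cv2.resize(cv2.hconcat([w,w2]),(800,450)))
E
```

```text
clock: 14.2
position: [0.4735, 0.2953, 0.1593]
ee_rot: [-3.11, -0.438, -0.003]
force: [0.7, 0.0, -0.5]
width: 0.126
clock: 14.7
position: [0.5691, 0.0877, 0.1674]
ee_rot: [-3.111, -0.437, -0.002]
force: [1.0, 0.0, -0.1]
width: 0.122
clock: 15.1
position: [0.5859, 0.0443, 0.167]
ee_rot: [-3.11, -0.438, -0.0]
force: [0.5, 1.0, -0.1]
width: 0.125
[0.58588656 0.04430806 0.16701334] [-3.11019876e+00 -4.37545194e-01 -3.39743458e-05]
```

View pics/w4.png

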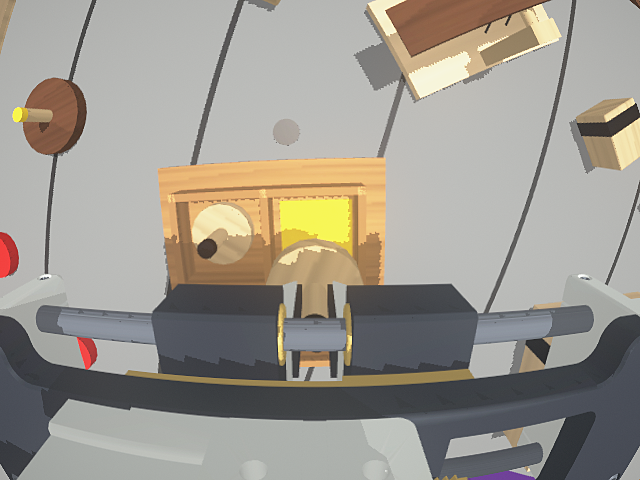

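View pics/s7.png

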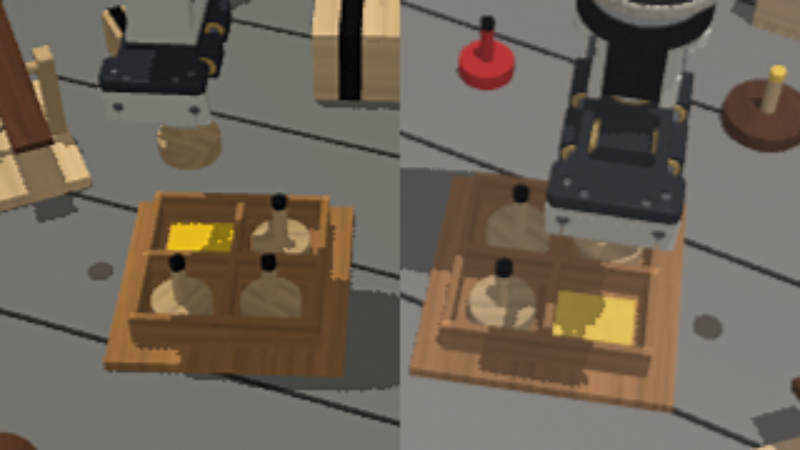

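Wheel hangs level. Its disc spans columns 268–363 and the card 279–353 in the wrist view, so it is centred across the jaws. I lower to just above the walls and check with the scene and side views.

```bash
python3 -m creep '[[[0,0,-2,0,0,0,-0.95],[0,0,-4.5,0,0,0,-0.95],[0,0,-6.5,0,0,0,-0.95],[0,0,-7.3,0,0,0,-0.95],[0,0,-7.3,0,0,0,-0.95]]]'
python3 - <<'E'
from h import *
s=arm.observe();print(s['position'],s['ee_rot'])
w0=arm.get_image('wrist')[:,:,::-1][150:390,200:440]
w=arm.get_image('side')[:,:,::-1][150:310,190:350];w2=arm.get_image('scene')[:,:,::-1][180:340,290:450]
cv2.imwrite('pics/s8.png',cv2.hconcat([cv2.resize(x,(266,266)).repeat(1,0) if 0 else cv2.resize(x,(266,400)) if 0 else cv2.resize(x,(266,266)) for x in (w0,w,w2)]))
E
```

```text
clock: 15.75
position: [0.5853, 0.0445, 0.093]
ee_rot: [-3.11, -0.44, 0.003]
force: [0.3, 0.0, -0.5]
width: 0.129
[0.58525762 0.04454924 0.09296274] [-3.11027495 -0.44020335  0.00319466]
```

View pics/s8.png

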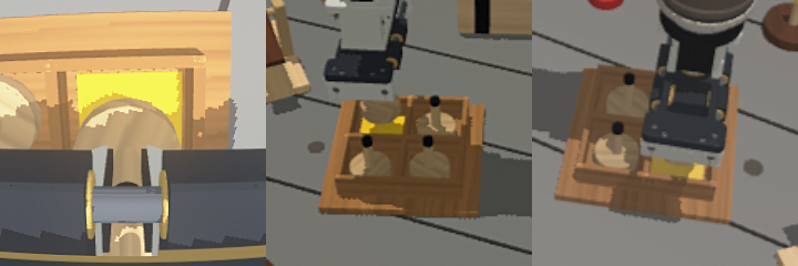

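Wheel sits over the card in all three views. Lowering slowly into the cell.

```bash
python3 -m creep '[[[0,0,-0.5,0,0,0,-0.95],[0,0,-1.1,0,0,0,-0.95],[0,0,-1.7,0,0,0,-0.95],[0,0,-2.2,0,0,0,-0.95],[0,0,-2.4,0,0,0,-0.95]]]';python3 -m creep '[[[0,0,-0.3,0,0,0,-0.95],[0,0,-0.6,0,0,0,-0.95],[0,0,-0.8,0,0,0,-0.95],[0,0,-0.8,0,0,0,-0.95]]]'
```

```text
clock: 16.4
position: [0.5857, 0.0436, 0.0689]
ee_rot: [3.111, 0.438, -0.002]
force: [-0.6, 0.1, 0.6]
width: 0.124
clock: 16.8
position: [0.586, 0.0437, 0.0615]
ee_rot: [3.111, 0.438, -0.001]
force: [-0.6, 0.3, -0.1]
width: 0.126
```

```bash
python3 -m creep '[[[0,0,-0.2,0,0,0,-0.95],[0,0,-0.2,0,0,0,-0.95]]]';python3 -m creep '[[[0,0,-0.1,0,0,0,-0.95],[0,0,-0.1,0,0,0,-0.95],[0,0,-0.1,0,0,0,-0.95]]]'
python3 - <<'E'
from h import *
s=arm.observe();print(s['position'])
w0=arm.get_image('wrist')[:,:,::-1][150:390,200:440]
w=arm.get_image('side')[:,:,::-1][150:310,190:350];w2=arm.get_image('scene')[:,:,::-1][180:340,290:450]
cv2.imwrite('pics/s9.png',cv2.hconcat([cv2.resize(x,(266,266)) for x in (w0,w,w2)]))
E
```

```text
clock: 17.0
position: [0.5861, 0.0437, 0.0596]
ee_rot: [3.111, 0.438, -0.0]
force: [-0.6, 0.9, -0.2]
width: 0.127
clock: 17.3
position: [0.5863, 0.0437, 0.0588]
ee_rot: [3.111, 0.438, 0.0]
force: [-0.3, 0.4, 0.7]
width: 0.12
[0.58626182 0.04373801 0.0588487 ]
```

View pics/s9.png

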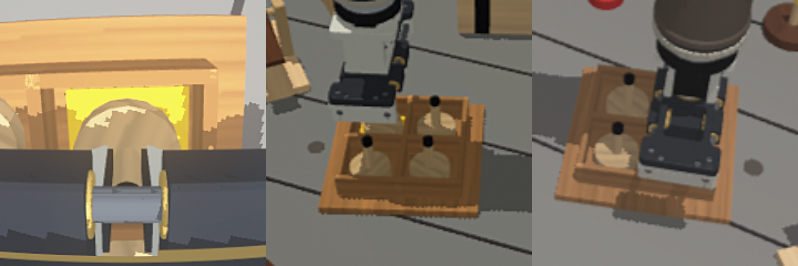

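Wheel is in the cell at the expected contact height. I release (jaws to about 32 mm) and rise.

```bash
python3 -m creep '[[[0,0,-0.05,0,0,0,-0.95],[0,0,-0.05,0,0,0,-0.8],[0,0,-0.05,0,0,0,-0.6],[0,0,-0.05,0,0,0,-0.3],[0,0,-0.05,0,0,0,-0.3]]]';python3 -m creep '[[[0,0,0,0,0,0,-0.3],[0,0,0,0,0,0,-0.3],[0,0,0.5,0,0,0,-0.3],[0,0,2,0,0,0,-0.3],[0,0,5,0,0,0,-0.3]]]';python3 -m creep '[[[0,0,4,0,0,0,-0.3],[-2,0,8,0,0,0,-0.3],[-5,0,11,0,0,0,-0.3],[-6,0,12,0,0,0,-0.3],[-6,0,12,0,0,0,-0.3]]]'
python3 - <<'E'
from h import *
s=arm.observe();print(s['position'],s['ee_rot'])
cv2.imwrite('pics/w5.png',arm.get_image('wrist')[:,:,::-1])
w=arm.get_image('side')[:,:,::-1];w2=arm.get_image('scene')[:,:,::-1]
cv2.imwrite('pics/side9.png',w)
cv2.imwrite('pics/s10.png',cv2.resize(cv2.hconcat([w[150:310,190:350],w2[180:340,290:450]]),(800,400)))
E
```

```text
clock: 17.95
position: [0.586, 0.0437, 0.0581]
ee_rot: [3.111, 0.438, -0.0]
force: [-0.4, 0.5, 0.5]
width: 0.316
clock: 18.45
position: [0.5848, 0.0435, 0.1079]
ee_rot: [-3.111, -0.438, 0.006]
force: [0.1, -0.5, 0.1]
width: 0.352
clock: 18.95
position: [0.5261, 0.0439, 0.2308]
ee_rot: [3.11, 0.438, 0.006]
force: [0.1, -0.9, -0.4]
width: 0.348
[0.52610119 0.04391399 0.23075917] [3.10988708 0.43846682 0.0059917 ]
```

View pics/w5.png

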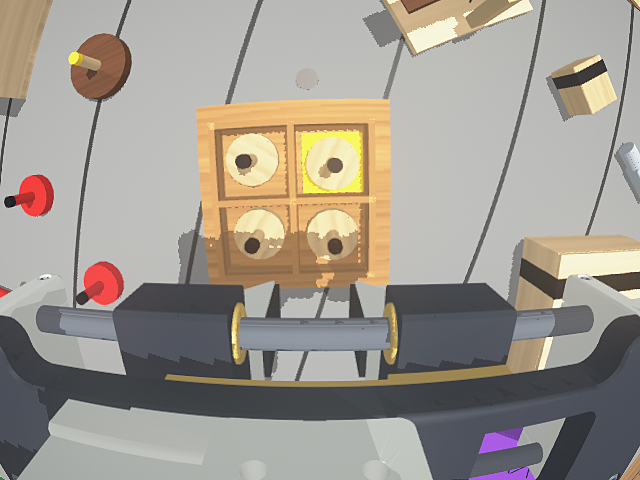

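View pics/side9.png

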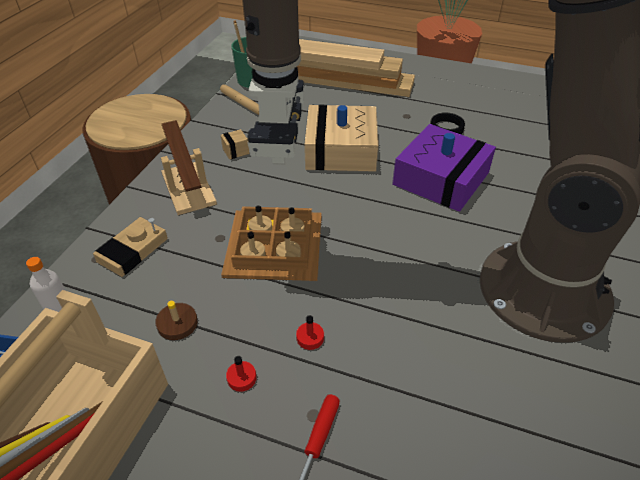

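View pics/s10.png

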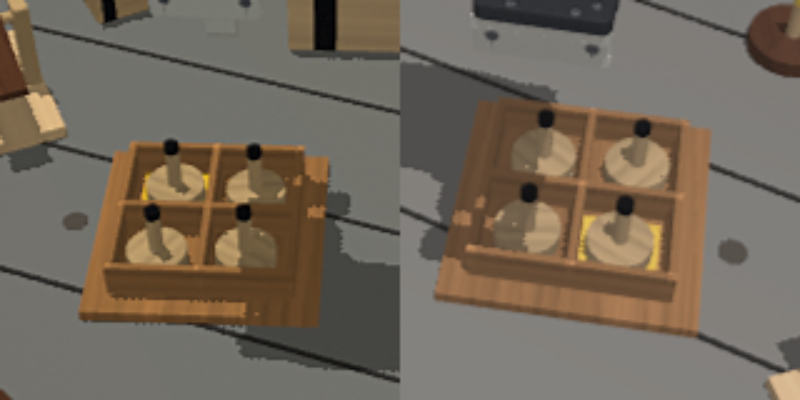

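Disc centre (333,162) matches the card centre (332,162) in the wrist view. The wheel stands level with its neighbours, and the cover stands free at (342,138) in the side view. Let the arm settle, then hand in.

```bash
python3 -m creep '[[[0,0,0,0,0,0,-0.3],[0,0,0,0,0,0,-0.3],[0,0,0,0,0,0,-0.3]]]'; python3 -c "
from cell import arm
print(arm.sign_off())"
```

```text
clock: 19.4
position: [0.5262, 0.0437, 0.2274]
ee_rot: [-3.111, -0.438, 0.002]
force: [-0.0, 0.7, 0.5]
width: 0.35
the job is handed in; nothing more can be done
None
```

I lifted the cover off by its knob and set it upright on the clear table at about (0.518, -0.302). It was still held when it touched down. I then gripped the small pale wheel by its dowel, lowered it onto the yellow card in the empty cell, and released it at the bottom. I handed the job in at 19.4 s; no verdict is reported.

**Last checks:**
- **Wheel:** in the wrist view its disc centre is within a pixel or two of the card's centre. It stands level with the stuck wheels.
- **Cover:** it stands free and upright, about 0.37 m from the crate's centre.
- **Arm:** it is clear of everything, with no contact force.

**Checks that failed or disagreed:**
- My colour mask for the wheel's tip failed in one wrist image, so I used the disc centre and the two-camera fix, which agreed to about 3 mm.
- Separate estimates of the card's position differed by about 4 mm in the wrist view and in the position worked out from the crate. The scene and side views were off by up to 10 mm in y because walls hid part of the card. I used the wrist view, where the whole card showed.

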